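# Seat a vial stopper with the bench press

## Task

One of the two hand-lever presses on the lab bench holds an amber vial whose blue stopper still stands proud. Pull that press's red-knobbed lever all the way down so that the stopper is pushed home, then ease the lever slowly back up to its top rest without letting it fly up, and let go. Leave the other press's lever alone.

Things in the scene. Friction and masses are not known exactly. Their poses are not given: they have to be found in the camera images.
- lever (a joint): lever of the loaded cream press. 0 = up at its top rest, 0.52 rad above level; grows as the knob is pulled down; bottom stop at 1.05, 0.53 rad below level. A spring drives it up: 2 N at the knob near the top, 9 N at the bottom, plus 3 N while the stopper moves (from about 0.7 rad). Let go low down it flies up at several rad/s; let go within 0.1 rad of the top it settles quietly.
- lever_knob (a point): centre of the red 40 mm ball knob at the lever's free end, clear on both sides and above; 295 mm above the bench at the top, 95 mm at the bottom, on an arc of 200 mm radius. Its frame turns with the lever: the pivot always lies at x = +174, y = 0, z = -99 mm in it, and its y is the level pivot axis; with the lever up its z is up and its -x points out of the press's front, towards the robot.
- stopper (a joint): how far the blue 26 mm stopper is pushed into the 30 mm amber vial clamped under the ram of the cream press (150 mm square base, 270 mm tall), in m: 0 to 0.002 at the start, 0.007 fully home (flange on the vial's lip). Stiff: it stays where the ram leaves it; the full lever stroke pushes it home.
- spare_lever (a joint): lever of the other press, a bystander that stands on the other half of the bench: same size and make-up but grey, with a black knob and no vial. Same joint values and spring; stays at 0. Its knob too stands up to 315 mm above the bench, so cross the bench higher than 350 mm.

How it is judged:
By the outcome, as a careful person would: the job done as asked, in the order asked, and still so for the second after the job is handed in, with the robot touching nothing.
It also fails if it takes over 43 s, if anything falls off the work surface, if the arm or the gripper's body presses on something with over 40 N, if the wrist force passes 120 N, or if a joint passes its speed limit or range.

## Robot

A 6-joint arm with a two-finger parallel gripper is mounted at the origin on the work surface. World frame = base frame: x ahead of the robot, y to its left, z up, the work surface at z = 0. Lengths are in mm, angles in rad, forces in N, time in s.
With the tool pointing down it reaches from about 325 to 775 mm from the base axis. Payload 5.5 kg.
Tool frame: the origin (TCP) lies midway between the tips of the shut fingers; the grasp point (between the pads) lies ctrl.grasp_offset behind it (ctrl.grasp_offset is the distance from the TCP to the grasp point, in mm); y points along the fingers, x is the direction in which the jaws open and shut, and the axes are right-handed (so a half turn about y gives the same grasp; the last joint's range is limited). The gripper opens to 88 mm and grips with 3 to 60 N. Pads are 20 mm wide; open, the fingers measure 115 mm over their backs; the gripper's body (75 mm by 178 mm) begins 61 mm behind the grasp point.
Start: joints at [1.087, 0.091, 1.231, -0, 1.82, -0.057], TCP at [248.382, 546.189, 222.631] pointing down, gripper open.
Joint ranges: [-2.87, 2.87], [-0.86, 2.18], [0.17, 2.46], [-1.51, 4.65], [0.06, 2.69], [-2.65, 2.65]. Speed limits (rad/s): [2.57, 2.57, 3.01, 3.14, 3.14, 3.14].

## Interface

Orientations are given as a unit quaternion [w, x, y, z].
In Python, from rig import ctrl gives the robot as it stands.
- The arm moves only by the tool apply_moves, never from a script. Its argument "motion" is a list of rows, each an object with "slide": the shift along the tool's x, y, z in mm, a list of three; "yaw": the turn about the tool's y in degrees; "hand": the opening, from 0 (shut) to 1 (fully open). In form: [{"slide": [tx, ty, tz], "yaw": yaw, "hand": hand}, ...]. A call has 1 to 5 rows; each row shifts and turns the commanded pose from where the row before left it, along the tool's axes as they then stand; what a row does not reach is not made up. A row lasts 1/12 s, in which the tool goes at most 41.7 mm and 7.16 degrees, less where a joint would pass 70% of its speed; a pose out of reach is approached as far as the arm can. A call is refused whole if a number of a shift passes 41.7 or a number of a turn 7.16, either way. A call with a gripper value outside its range is refused whole. The fingers move at their own pace and stop on an object; "grip_force" is the grip in N (left out, the last holds). Time passes only in rows, so rows that do not move let the fingers close. It gives the time, the measured TCP pose, the force and the opening at its end, in the units of the state.
- ctrl.get_state(): the state, without advancing time (a new reading comes with each control period).
- ctrl.capture(name): name is "scene" or "top" or "wrist"; returns a dict with "color" (420x560x3 uint8, blue, green, red), "depth" (420x560 float32, mm along the optical axis (not along the pixel's ray), 0 where there is no reading), "vertical_fov" (degrees; the focal length in pixels is half the picture's height over the tangent of half this angle, whatever the lens; pixels are square), "cx", "cy" (the principal point, pixels), "R" (3x3) and "t" (3): a world point X has camera coordinates R X + t. Camera axes: x right, y down, z forward; pixel columns grow to the right and rows downward; lengths in mm; the calibration is good to about 2 mm. A picture is of the moment at which its call begins.
- ctrl.sign_off(): hands the job in, once; it reports no verdict.
The state is a dict: "clock": time; "joint_pos": joint angles; "dq": joint speeds; "effort": joint torques, N m; "tool_pos": TCP position; "tool_rot": TCP orientation; "wrist_force": force on the tool from outside, world axes, zero at the start; "wrist_torque": the same for the moment, N m; "gripper_width": opening from 0.0 (shut) to 1.0 (fully open).
Only numpy, scipy, OpenCV 4.12 (cv2) and the standard library are available. Lean on these libraries where they do the work, as an engineer would, in place of code of your own. Each camera call takes 0.05 s, during which the arm holds its last target.

## Working session

There is one attempt and no reset: what is moved stays moved. The work goes in short steps, Python scripts to look and compute and a tool call to move; the robot and the scene stay as the last step left them, time stands still between calls to the robot, and variables do not carry over. Pictures are saved under pics/ and viewed, and the job is handed in when it is done.

Besides the shell and the picture viewer there is one more tool, called after "Call:" as name([rows], argument=value, ...), one row to a line, values as JSON. apply_moves: Moves the arm, as the interface text tells. Its arguments: {"type":"object","properties":{"motion":{"type":"array","items":{"type":"object","properties":{"slide":{"type":"array","items":{"type":"number"}},"yaw":{"type":"number"},"hand":{"type":"number"}}}},"grip_force":{"type":"number"}},"required":["motion"]}

```bash
ls; mkdir -p pics
python3 - <<'E'
from rig import ctrl
import cv2
print(ctrl.get_state(), ctrl.grasp_offset)
for n in("scene","top"):
    c=ctrl.capture(n); cv2.imwrite(f"pics/{n}0.png",c["color"]); print(n,c["vertical_fov"],c["cx"],c["cy"],c["R"],c["t"])
E
```

```text
pics
{'clock': 0.0, 'joint_pos': array([ 1.08726586e+00,  9.18851557e-02,  1.23187325e+00, -7.02428950e-06,
        1.81977653e+00, -5.66806962e-02]), 'dq': array([ 9.78015218e-04,  9.38232899e-04,  2.20441168e-04, -3.03873250e-05,
       -5.90111175e-04,  2.65002621e-04]), 'effort': array([ 1.43834899e-03, -4.46450186e+01, -4.06452084e+01,  7.00360397e-02,
        2.92916031e-02, -1.57410136e-04]), 'tool_pos': array([248.26319127, 545.91404593, 221.49825821]), 'tool_rot': array([-0.59421933,  0.59490032,  0.38215442, -0.38334711]), 'wrist_force': array([-0.35137592,  0.52067133, -0.58157792]), 'wrist_torque': array([0.02660517, 0.04905961, 0.03424951]), 'gripper_width': 0.9998049419582057} 18.700000000000003
scene 46.057292869478154 290.61266580362496 206.53997741467103 [[ 0.24383413  0.96978931 -0.00732178]
 [ 0.82326581 -0.21097248 -0.52699527]
 [-0.51261908  0.12247166 -0.84983667]] [-119.96031817 -405.4566067  1550.39178171]
top 49.912764120162585 280.1688650782194 212.322790993871 [[ 4.06678963e-03 -9.99862742e-01 -1.60611013e-02]
 [-9.82362184e-01 -9.92004434e-04 -1.86985439e-01]
 [ 1.86943841e-01  1.65382490e-02 -9.82231381e-01]] [ -15.51806733  661.39130711 1370.41389183]
```

View pics/scene0.png

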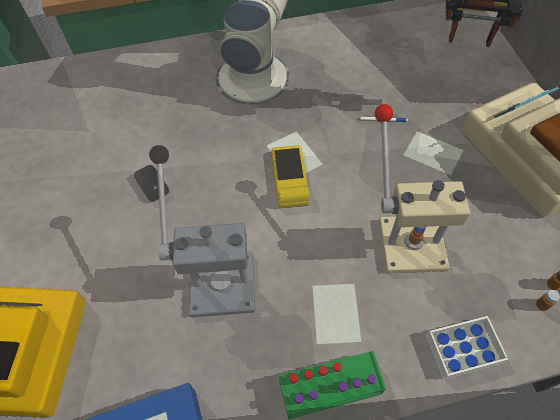

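View pics/top0.png

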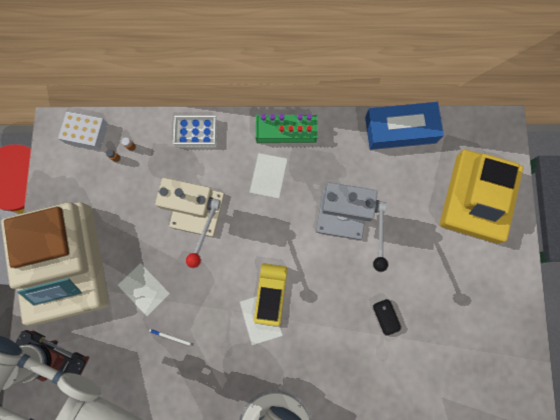

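Both pictures show the same layout. The cream press has its red knob at scene (384,113) and top (193,260), its pivot hub at scene (389,205) and top (213,204), and the amber vial at scene (417,237). The grey press is on the other half of the bench, with its black knob at top (381,264).

```bash
cat > h.py <<'E'
import numpy as np, cv2
from rig import ctrl
def cam(n):
    c=ctrl.capture(n); h=c["color"].shape[0]; c["f"]=h/2/np.tan(np.radians(c["vertical_fov"])/2); c["o"]=-c["R"].T@c["t"]; return c
def ray(c,u,v):
    d=c["R"].T@np.array([(u-c["cx"])/c["f"],(v-c["cy"])/c["f"],1]); return d/np.linalg.norm(d)
def tri(cs,ps):
    A=np.zeros((3,3));b=np.zeros(3)
    for c,p in zip(cs,ps):
        d=ray(c,*p);P=np.eye(3)-np.outer(d,d);A+=P;b+=P@c["o"]
    X=np.linalg.solve(A,b)
    return X,[round(float(np.linalg.norm((np.eye(3)-np.outer(ray(c,*p),ray(c,*p)))@(X-c["o"]))),1) for c,p in zip(cs,ps)]
def proj(c,X):
    q=c["R"]@X+c["t"]; return c["f"]*q[0]/q[2]+c["cx"],c["f"]*q[1]/q[2]+c["cy"]
def red(c,near,r=40):
    b,g,rr=[c["color"][...,i].astype(int) for i in range(3)]
    m=((rr>90)&(g<0.35*rr)&(b<0.35*rr)).astype(np.uint8)
    n,l,s,ce=cv2.connectedComponentsWithStats(m)
    k=[i for i in range(1,n) if np.hypot(*(ce[i]-near))<r and s[i][4]>15]
    i=max(k,key=lambda i:s[i][4]); cn=cv2.findContours((l==i).astype(np.uint8),0,1)[0][0]
    (x,y),R=cv2.minEnclosingCircle(cn); return (x,y),R,s[i]
def back(c,u,v):
    z=float(c["depth"][int(round(v)),int(round(u))]); return c["R"].T@(np.array([(u-c["cx"])/c["f"]*z,(v-c["cy"])/c["f"]*z,z])-c["t"])
E
python3 - <<'E'
from h import *
s=cam("scene");t=cam("top")
a=red(s,(384,113));b=red(t,(193,260));print(a,b)
print("knob",tri([s,t],[a[0],b[0]]))
print("depth knob",back(s,*a[0]),back(t,*b[0]))
print("pivot",tri([s,t],[(389,205),(213,204)]),back(s,389,205),back(t,213,204))
for n,c,x0,y0,x1,y1 in(("s",s,350,90,490,290),("t",t,140,165,240,275)):
    cv2.imwrite(f"pics/crop_{n}.png",cv2.resize(c["color"][y0:y1,x0:x1],None,fx=3 if n=="s" else 5,fy=3 if n=="s" else 5,interpolation=cv2.INTER_CUBIC)[:600])
E
```

```text
((384.0, 112.78125), 8.749262809753418, array([376, 105,  17,  17, 202], dtype=int32)) ((192.53921508789062, 259.89215087890625), 6.833435535430908, array([186, 254,  14,  13, 146], dtype=int32))
knob (array([490.69900178, 210.33641576, 298.41626338]), [1.0, 1.0])
depth knob [502.15071891 205.00858928 312.14331302] [489.45311512 206.88906106 310.31069408]
pivot (array([660.11875411, 178.13380103, 196.83409603]), [0.1, 0.1]) [665.48431914 174.59517598 206.58225442] [657.15913734 175.67473489 210.84327269]
```

View pics/crop_s.png

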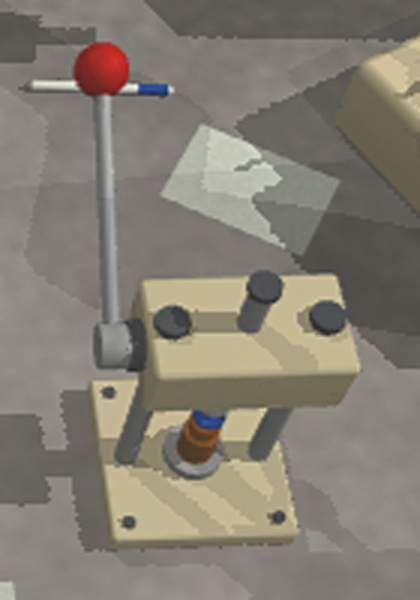

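View pics/crop_t.png

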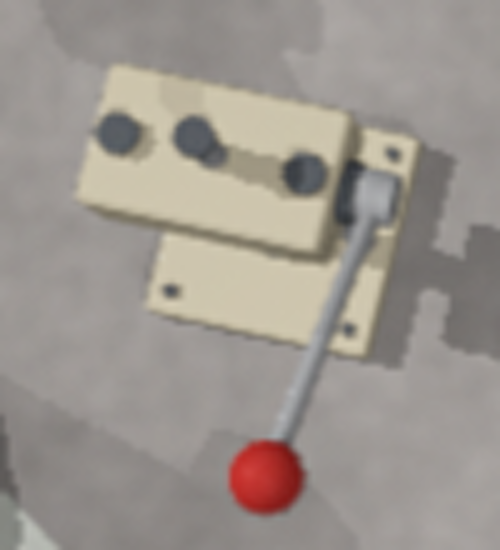

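Run:
```python
from h import *
from scipy.spatial.transform import Rotation as R
t=cam("top");s=cam("scene")
def pl(c,u,v,z):
    d=ray(c,u,v); return c["o"]+d*(z-c["o"][2])/d[2]
P=lambda u,v,z:pl(t,140+u/5,165+v/5,z)[:2]
for n,a,b,z in(("basefront",(150,310),(365,355),20),("baseright",(365,355),(415,140),20),("headfront",(80,205),(320,258),270),("headback",(118,68),(352,115),270)):
    p,q=P(*a,z),P(*b,z);d=q-p;print(n,p.round(),q.round(),np.linalg.norm(d).round(),np.degrees(np.arctan2(d[1],d[0])).round(1))
print("head z",[back(t,u,v).round() for u,v in((172,202),(195,205),(215,228))])
st=ctrl.get_state();q=st["tool_rot"];M=R.from_quat([*q[1:],q[0]]).as_matrix();print(M.round(3))
print("wish jaw az", )
```

```text
basefront [620. 346.] [591. 205.] 145.0 -101.7
baseright [591. 205.] [734. 176.] 146.0 -11.3
headfront [639. 321.] [610. 189.] 135.0 -102.5
headback [716. 304.] [690. 174.] 133.0 -101.6
head z [array([661., 291., 219.]), array([653., 226., 217.]), array([617., 199.,  20.])]
[[ 0.414 -0.    -0.91 ]
 [ 0.91  -0.001  0.414]
 [-0.001 -1.     0.   ]]
wish jaw az
```

Call:
apply_moves([
  {"slide": [0,-41,0],"yaw": -6.5,"hand": 1},
  {"slide": [0,-41,0],"yaw": -6.5,"hand": 1},
  {"slide": [0,-41,0],"yaw": 0,"hand": 1},
  {"slide": [-20,-20,-22],"yaw": 0,"hand": 1},
  {"slide": [-25,-5,-27],"yaw": 0,"hand": 1},
])

```text
clock: 0.72
tool_pos: [286.8, 493.4, 375.5]
tool_rot: [0.547, -0.546, -0.451, 0.446]
wrist_force: [1.8, 0.6, -0.4]
gripper_width: 1.003
```

Call:
apply_moves([
  {"slide": [-25,0,-27],"yaw": 0,"hand": 1},
  {"slide": [-25,0,-27],"yaw": 0,"hand": 1},
  {"slide": [-25,0,-27],"yaw": 0,"hand": 1},
  {"slide": [-25,0,-27],"yaw": 0,"hand": 1},
  {"slide": [-25,0,-27],"yaw": 0,"hand": 1},
])

```text
clock: 1.13
tool_pos: [395.6, 341.5, 370.7]
tool_rot: [-0.547, 0.547, 0.448, -0.448]
wrist_force: [0.1, 0.6, -0.4]
gripper_width: 1.002
```

Run:
```python
from h import *
s=ctrl.get_state();print(s["clock"],s["tool_pos"],s["tool_rot"])
w=cam("wrist");cv2.imwrite("pics/w1.png",w["color"])
print(w["o"],w["R"].round(2)); print(proj(w,np.array([491,208.5,296])))
```

```text
1.1333 [395.59244805 341.47647247 370.74284846] [-0.54733504  0.54734812  0.44780301 -0.44755654]
[320.70899331 356.12095895 532.49670881] [[ 0.2   0.98 -0.  ]
 [ 0.94 -0.19  0.28]
 [ 0.27 -0.05 -0.96]]
(np.float64(159.63152455686324), np.float64(337.7016958289681))
```

View pics/w1.png

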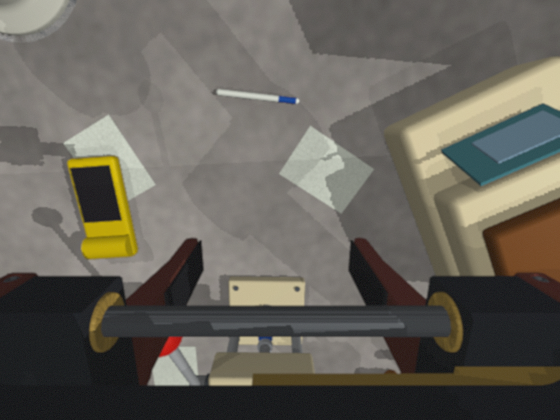

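The wrist picture shows the knob partly hidden behind the crossbar near (167,342). The triangulated point projects to (160,338), so they agree. Next I move above the knob and look again.

Call:
apply_moves([
  {"slide": [-27.5,0,-29],"yaw": 0,"hand": 1},
  {"slide": [-27.5,0,-29],"yaw": 0,"hand": 1},
  {"slide": [-27.5,0,-29],"yaw": 0,"hand": 1},
  {"slide": [-28,0,-32],"yaw": 0,"hand": 1},
  {"slide": [0,0,0],"yaw": 0,"hand": 1},
])

```text
clock: 1.6
tool_pos: [492.4, 206.6, 369.5]
tool_rot: [-0.548, 0.55, 0.445, -0.446]
wrist_force: [-0.3, 1.4, -1.4]
gripper_width: 0.995
```

Run:
```python
from h import *
s=ctrl.get_state();print(s["clock"],s["tool_pos"],s["tool_rot"],s["wrist_force"])
w=cam("wrist");cv2.imwrite("pics/w2.png",w["color"])
p=proj(w,np.array([491,208.5,296]));print(p)
try: print(red(w,p,80))
except Exception as e: print(e)
for n in("scene","top"):
    c=cam(n); print(n,red(c,proj(c,np.array([491,208.5,296])),15))
    cv2.imwrite(f"pics/{n}2.png",c["color"])
```

```text
1.6 [492.35184785 206.59060831 369.46896863] [-0.54844855  0.54975816  0.44483549 -0.44619675] [-0.27023868  1.42395891 -1.4129273 ]
(np.float64(278.47331707881665), np.float64(216.9186245088585))
((280.1312255859375, 213.23529052734375), 22.615915298461914, array([ 258,  191,   45,   45, 1583], dtype=int32))
scene ((384.006103515625, 112.96341705322266), 8.5762357711792, array([376, 105,  17,  17, 196], dtype=int32))Traceback (most recent call last):
  File "<stdin>", line 8, in <module>
  File "h.py", line 20, in red
    i=max(k,key=lambda i:s[i][4]); cn=cv2.findContours((l==i).astype(np.uint8),0,1)[0][0]
ValueError: max() iterable argument is empty
```

View pics/w2.png

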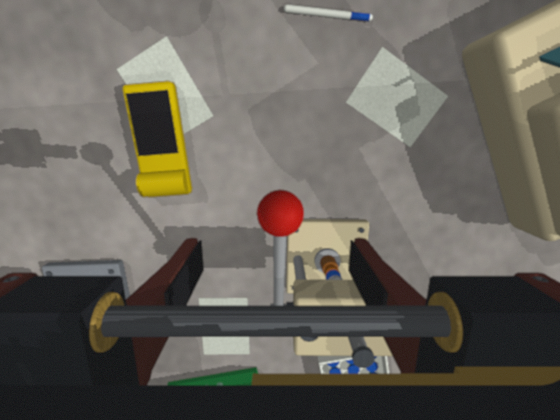

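The red knob is whole at (280,213), midway between the fingers, and the rod runs straight down the image, so the jaws are square to the lever. Now I refine the knob's position from all three cameras.

Run:
```python
from h import *
w=cam("wrist");s=cam("scene");t=cam("top")
a,b,c=(280.1,213.2),(384,112.9),(192.54,259.9)
print(tri([w,s],[a,b]),tri([w,t],[a,c]),tri([w,s,t],[a,b,c]),back(w,*a)+20*ray(w,*a))
from scipy.spatial.transform import Rotation as R
st=ctrl.get_state();q=st["tool_rot"];M=R.from_quat([*q[1:],q[0]]).as_matrix();print(M.round(3),st["tool_pos"])
X=tri([w,s,t],[a,b,c])[0];print(M.T@(X+[0,0,-18.7]-st["tool_pos"]))
```

```text
(array([486.00368604, 214.95753564, 291.93955197]), [0.8, 0.8]) (array([492.48919264, 214.88381096, 271.87027984]), [0.2, 0.2]) (array([488.11021951, 213.27672914, 292.59704637]), [3.1, 1.4, 3.8]) [486.07755768 215.73159972 292.85901689]
[[ 0.197  0.    -0.981]
 [ 0.981  0.     0.197]
 [ 0.    -1.    -0.   ]] [488.40037278 213.07124661 370.93497375]
[ 0.10002957 97.03789916  0.34911576]
```

Run:
```python
from h import *
w=cam("wrist");s=cam("scene");t=cam("top")
a,b,c=red(w,(280,213),60)[0],(384,112.9),(192.54,259.9)
print(a)
print(tri([w,s],[a,b]),tri([w,t],[a,c]),tri([w,s,t],[a,b,c]),back(w,*a)+20*ray(w,*a))
from scipy.spatial.transform import Rotation as R
st=ctrl.get_state();q=st["tool_rot"];M=R.from_quat([*q[1:],q[0]]).as_matrix();print(st["tool_pos"],st["clock"])
X=tri([w,s,t],[a,b,c])[0];print(M.T@(X+[0,0,-18.7]-st["tool_pos"]))
```

```text
(273.2403869628906, 218.6875)
(array([488.68216686, 211.39997837, 295.94932331]), [1.0, 1.0]) (array([490.49889191, 210.54979479, 290.65466387]), [0.7, 0.7]) (array([489.50445992, 210.79823831, 296.17789358]), [1.3, 1.3, 1.4]) [488.4437963  210.4422621  295.28810921]
[488.49564482 212.87510273 370.9028496 ] 2.05
[-1.8670835  93.42481917 -1.36771469]
```

Knob centre is (489.5, 210.8, 296), with all three views within 1.5 mm and the height matching the stated 295. Now I descend.

Call:
apply_moves([
  {"slide": [-2,20,-1],"yaw": 0,"hand": 1},
  {"slide": [0,25,0],"yaw": 0,"hand": 1},
  {"slide": [0,25,0],"yaw": 0,"hand": 1},
  {"slide": [0,23,0],"yaw": 0,"hand": 1},
  {"slide": [0,0,0],"yaw": 0,"hand": 1},
])

```text
clock: 2.47
tool_pos: [488.0, 209.8, 272.0]
tool_rot: [0.548, -0.546, -0.445, 0.451]
wrist_force: [0.4, 0.3, -0.4]
gripper_width: 1.001
```

Call:
apply_moves([
  {"slide": [0,0,0],"yaw": 0,"hand": 0.8},
  {"slide": [0,0,0],"yaw": 0,"hand": 0.6},
  {"slide": [0,0,0],"yaw": 0,"hand": 0.5},
  {"slide": [0,0,0],"yaw": 0,"hand": 0.3},
  {"slide": [0,0,0],"yaw": 0,"hand": 0.3},
], grip_force=40)

```text
clock: 2.88
tool_pos: [490.1, 209.8, 279.2]
tool_rot: [-0.547, 0.548, 0.448, -0.447]
wrist_force: [-1.4, 0.4, -0.5]
gripper_width: 0.661
```

Call:
apply_moves([
  {"slide": [0,0,0],"yaw": 0,"hand": 0},
  {"slide": [0,0,0],"yaw": 0,"hand": 0},
  {"slide": [0,0,0],"yaw": 0,"hand": 0},
])

```text
clock: 3.13
tool_pos: [490.0, 210.6, 277.9]
tool_rot: [0.548, -0.547, -0.449, 0.447]
wrist_force: [0.7, 2.1, 1.1]
gripper_width: 0.44
```

Run:
```python
from h import *
w=cam("wrist");cv2.imwrite("pics/w3.png",w["color"])
s=ctrl.get_state();print(s["tool_pos"],s["wrist_force"],s["wrist_torque"],s["gripper_width"],s["clock"])
```

```text
[489.99607591 210.53393772 277.89938703] [1.198802   5.00167818 1.06209509] [ 0.73316014 -0.26762028 -0.0961397 ] 0.44372967051973106 3.1833
```

View pics/w3.png

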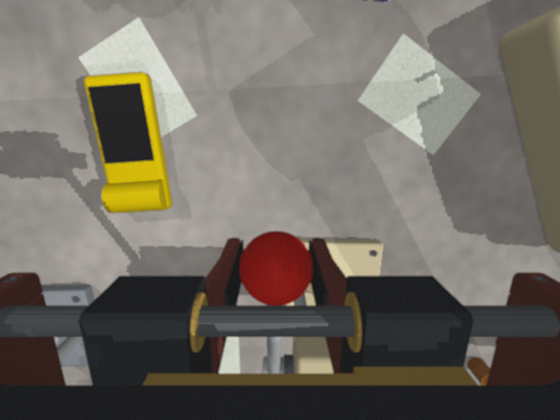

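The knob is held between the pads, opening about 39 mm. Next I work out the arc in tool axes, with y down and z out of the press.

Run:
```python
import numpy as np
q=np.linspace(0,1.08,19);th=np.arctan2(99,174)-q
r=200.2*np.cos(th);h=200.2*np.sin(th)
for i in range(18): print(round(q[i+1],2),"y",round(h[i]-h[i+1],1),"z",round(r[i+1]-r[i],1),"cum",round(h[0]-h[i+1],1),round(r[i+1]-r[0],1))
```

```text
0.06 y 10.6 z 5.6 cum 10.6 5.6
0.12 y 10.9 z 5.0 cum 21.5 10.6
0.18 y 11.2 z 4.3 cum 32.8 14.9
0.24 y 11.4 z 3.6 cum 44.2 18.5
0.3 y 11.6 z 2.9 cum 55.8 21.5
0.36 y 11.8 z 2.2 cum 67.6 23.7
0.42 y 11.9 z 1.5 cum 79.6 25.2
0.48 y 12.0 z 0.8 cum 91.5 26.1
0.54 y 12.0 z 0.1 cum 103.6 26.1
0.6 y 12.0 z -0.6 cum 115.5 25.5
0.66 y 11.9 z -1.4 cum 127.5 24.2
0.72 y 11.8 z -2.1 cum 139.3 22.1
0.78 y 11.7 z -2.8 cum 151.0 19.3
0.84 y 11.5 z -3.5 cum 162.5 15.9
0.9 y 11.3 z -4.1 cum 173.8 11.7
0.96 y 11.0 z -4.8 cum 184.8 6.9
1.02 y 10.7 z -5.5 cum 195.5 1.4
1.08 y 10.3 z -6.1 cum 205.8 -4.7
```

Call:
apply_moves([
  {"slide": [0,10.6,5.6],"yaw": 0,"hand": 0},
  {"slide": [0,10.9,5.0],"yaw": 0,"hand": 0},
  {"slide": [0,11.2,4.3],"yaw": 0,"hand": 0},
], grip_force=45)

```text
clock: 3.43
tool_pos: [475.6, 213.7, 246.8]
tool_rot: [-0.547, 0.547, 0.45, -0.446]
wrist_force: [0.9, 3.5, 6.0]
gripper_width: 0.439
```

Call:
apply_moves([
  {"slide": [0,11.4,3.6],"yaw": 0,"hand": 0},
  {"slide": [0,11.6,2.9],"yaw": 0,"hand": 0},
  {"slide": [0,11.8,2.2],"yaw": 0,"hand": 0},
  {"slide": [0,11.9,1.5],"yaw": 0,"hand": 0},
  {"slide": [0,12,0.8],"yaw": 0,"hand": 0},
])

```text
clock: 3.85
tool_pos: [464.2, 216.2, 188.2]
tool_rot: [0.547, -0.547, -0.45, 0.447]
wrist_force: [-3.3, 4.4, 7.7]
gripper_width: 0.437
```

Run:
```python
from h import *
w=cam("wrist");cv2.imwrite("pics/w4.png",w["color"])
s=ctrl.get_state();print(s["tool_pos"],s["wrist_force"],s["gripper_width"],s["clock"])
c=cam("scene");cv2.imwrite("pics/s4.png",cv2.resize(c["color"][60:300,300:520],None,fx=2.5,fy=2.5))
print(red(w,(275,270),60))
```

```text
[463.94777329 216.14892656 185.32686569] [-0.00694033  6.63601701  4.70786675] 0.4427791357411233 3.9
((275.77459716796875, 270.7034912109375), 36.427364349365234, array([ 240,  235,   72,   70, 4056], dtype=int32))
```

View pics/s4.png

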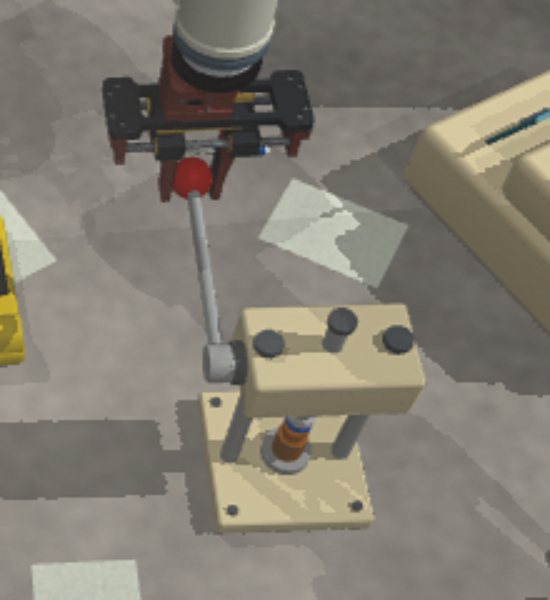

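The knob is still centred in the pads, now at about level, and the ram has come down towards the blue stopper. I carry on down.

Call:
apply_moves([
  {"slide": [0,12,0.1],"yaw": 0,"hand": 0},
  {"slide": [0,12,-0.6],"yaw": 0,"hand": 0},
  {"slide": [0,11.9,-1.4],"yaw": 0,"hand": 0},
  {"slide": [0,11.8,-2.1],"yaw": 0,"hand": 0},
  {"slide": [0,11.7,-2.8],"yaw": 0,"hand": 0},
])

```text
clock: 4.37
tool_pos: [470.7, 214.8, 128.8]
tool_rot: [0.548, -0.547, -0.449, 0.447]
wrist_force: [-5.2, 2.9, 11.0]
gripper_width: 0.437
```

Call:
apply_moves([
  {"slide": [0,11.5,-3.5],"yaw": 0,"hand": 0},
  {"slide": [0,11.3,-4.1],"yaw": 0,"hand": 0},
  {"slide": [0,11,-4.8],"yaw": 0,"hand": 0},
  {"slide": [0,10.7,-5.5],"yaw": 0,"hand": 0},
  {"slide": [0,0,0],"yaw": 0,"hand": 0},
])

```text
clock: 4.78
tool_pos: [488.8, 210.9, 82.8]
tool_rot: [0.548, -0.547, -0.448, 0.447]
wrist_force: [-5.2, 4.4, 9.4]
gripper_width: 0.439
```

Run:
```python
from h import *
w=cam("wrist")
s=ctrl.get_state();print(s["tool_pos"],s["wrist_force"],s["gripper_width"],s["clock"])
print(red(w,(275,270),60))
```

```text
[488.49218441 210.99560019  83.59571238] [-5.93059225  4.2729148   7.80178771] 0.4385249425038821 4.8333
((275.2987976074219, 266.4377136230469), 38.5570182800293, array([ 238,  229,   76,   76, 4552], dtype=int32))
```

The tool is a few mm short of the bottom and the force shows no stop yet, so I press on in small steps.

Call:
apply_moves([
  {"slide": [0,4,-2],"yaw": 0,"hand": 0},
  {"slide": [0,3,-1.5],"yaw": 0,"hand": 0},
  {"slide": [0,0,0],"yaw": 0,"hand": 0},
], grip_force=55)

```text
clock: 5.08
tool_pos: [491.8, 210.3, 77.2]
tool_rot: [0.548, -0.547, -0.448, 0.447]
wrist_force: [-7.6, 2.0, 10.6]
gripper_width: 0.434
```

Run:
```python
from h import *
w=cam("wrist");c=cam("scene")
s=ctrl.get_state();print(s["tool_pos"],s["wrist_force"],s["gripper_width"],s["clock"])
a=red(w,(275,270),60);print(a)
try:
  b=red(c,proj(c,s["tool_pos"]+[0,0,18.7]),20);print(b,tri([w,c],[a[0],b[0]]))
except Exception as e: print(e)
print(back(w,*a[0])+20*ray(w,*a[0]))
cv2.imwrite("pics/s5.png",cv2.resize(c["color"][60:300,300:520],None,fx=2.5,fy=2.5,interpolation=cv2.INTER_CUBIC))
```

```text
[491.60389806 210.32284975  77.52135962] [-6.63171993  2.08488967  9.10013946] 0.4355283993432495 5.1833
((275.2795104980469, 266.0388488769531), 38.55155944824219, array([ 238,  229,   76,   76, 4546], dtype=int32))
max() iterable argument is empty
[485.49735123 210.81027318 101.56445897]
```

View pics/s5.png

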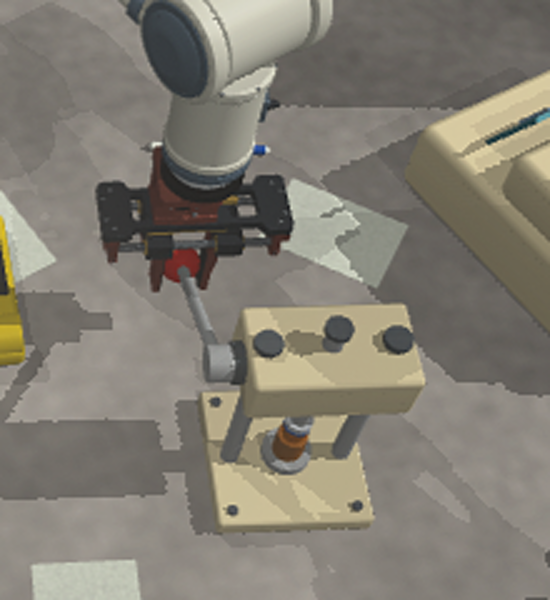

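The blue stopper looks nearly covered by the ram, but wrist depth puts the knob at z≈101, with 95 as the bottom. The ball has slipped about 5 mm in the pads. I keep pressing until the stop shows in the force.

Call:
apply_moves([
  {"slide": [0,3,-1.5],"yaw": 0,"hand": 0},
  {"slide": [0,3,-1.5],"yaw": 0,"hand": 0},
  {"slide": [0,0,0],"yaw": 0,"hand": 0},
])

```text
clock: 5.43
tool_pos: [494.8, 209.7, 72.1]
tool_rot: [0.548, -0.547, -0.449, 0.447]
wrist_force: [-9.2, 1.5, 15.3]
gripper_width: 0.43
```

```bash
cat > chk.py <<'E'
from h import *
w=cam("wrist")
s=ctrl.get_state();print(s["tool_pos"].round(1),s["wrist_force"].round(1),s["gripper_width"].round(3),s["clock"])
a=red(w,(275,270),60);print(a[0],a[1])
print("knob",(back(w,*a[0])+20*ray(w,*a[0])).round(1))
E
python3 chk.py
```

```text
Traceback (most recent call last):
  File "chk.py", line 3, in <module>
    s=ctrl.get_state();print(s["tool_pos"].round(1),s["wrist_force"].round(1),s["gripper_width"].round(3),s["clock"])
                                                                              ^^^^^^^^^^^^^^^^^^^^^^^^
AttributeError: 'float' object has no attribute 'round'
```

```bash
sed -i 's/s\["gripper_width"\].round(3)/round(s["gripper_width"],3)/' chk.py; python3 chk.py
```

```text
[494.6 209.8  72.4] [-9.8  1.8 14.7] 0.434 5.5333
(275.3016052246094, 265.1593322753906) 38.66043472290039
knob [487.9 210.3  96.6]
```

Call:
apply_moves([
  {"slide": [0,3,-1],"yaw": 0,"hand": 0},
  {"slide": [0,2,-1],"yaw": 0,"hand": 0},
  {"slide": [0,0,0],"yaw": 0,"hand": 0},
])

```text
clock: 5.78
tool_pos: [496.9, 209.3, 68.7]
tool_rot: [0.547, -0.547, -0.449, 0.447]
wrist_force: [-10.7, 0.0, 18.7]
gripper_width: 0.435
```

```bash
python3 chk.py
```

```text
[497.  209.3  68.7] [-9.6  0.6 19.3] 0.436 5.8333
(275.1820068359375, 265.0481262207031) 38.8135986328125
knob [489.6 209.9  94. ]
```

Call:
apply_moves([
  {"slide": [0,3,-1],"yaw": 0,"hand": 0},
  {"slide": [0,2,0],"yaw": 0,"hand": 0},
  {"slide": [0,0,0],"yaw": 0,"hand": 0},
])

```text
clock: 6.08
tool_pos: [498.1, 209.1, 67.4]
tool_rot: [-0.547, 0.547, 0.449, -0.446]
wrist_force: [-19.1, -3.2, 35.7]
gripper_width: 0.439
```

```bash
python3 chk.py;  python3 - <<'E'
from h import *
c=cam("scene")
cv2.imwrite("pics/s6.png",cv2.resize(c["color"][180:290,370:470],None,fx=5,fy=5,interpolation=cv2.INTER_CUBIC))
E
```

```text
[498.1 209.1  67.4] [-18.5  -2.2  35.4] 0.432 6.1333
(275.0, 264.5) 39.05455017089844
knob [490.5 209.7  92.4]
```

View pics/s6.png

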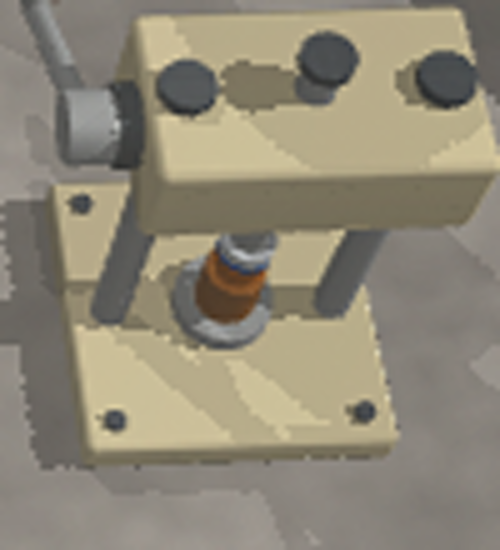

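The stop is reached. The force jumped to 35 N for 1.3 mm of travel, knob height is about 93, and the stopper's flange sits on the vial's lip at about (242,262) in the crop. Next I ease the load off and go back up at about 0.35 rad/s.

Call:
apply_moves([
  {"slide": [0,-3,2],"yaw": 0,"hand": 0},
  {"slide": [0,-3,2],"yaw": 0,"hand": 0},
  {"slide": [0,-4,3],"yaw": 0,"hand": 0},
  {"slide": [0,-5,3],"yaw": 0,"hand": 0},
])

```text
clock: 6.52
tool_pos: [491.6, 210.4, 79.4]
tool_rot: [-0.546, 0.549, 0.451, -0.444]
wrist_force: [7.4, -0.8, 12.9]
gripper_width: 0.437
```

```bash
python3 chk.py
```

```text
[491.2 210.6  80.3] [ 2.4 -0.9 12.5] 0.442 6.5667
(275.23394775390625, 264.8074951171875) 39.061397552490234
knob [483.7 211.2 105.2]
```

Call:
apply_moves([
  {"slide": [0,-5.4,2.7],"yaw": 0,"hand": 0},
  {"slide": [0,-5.4,2.5],"yaw": 0,"hand": 0},
  {"slide": [0,-5.5,2.4],"yaw": 0,"hand": 0},
  {"slide": [0,-5.6,2.2],"yaw": 0,"hand": 0},
  {"slide": [0,-5.6,2.1],"yaw": 0,"hand": 0},
])

```text
clock: 6.98
tool_pos: [480.3, 212.9, 106.5]
tool_rot: [-0.546, 0.549, 0.451, -0.444]
wrist_force: [9.6, 0.9, 9.2]
gripper_width: 0.437
```

Call:
apply_moves([
  {"slide": [0,-5.7,1.9],"yaw": 0,"hand": 0},
  {"slide": [0,-5.8,1.7],"yaw": 0,"hand": 0},
  {"slide": [0,-5.8,1.5],"yaw": 0,"hand": 0},
  {"slide": [0,-5.9,1.3],"yaw": 0,"hand": 0},
  {"slide": [0,-5.9,1.1],"yaw": 0,"hand": 0},
])

```text
clock: 7.4
tool_pos: [472.5, 214.5, 134.8]
tool_rot: [-0.546, 0.549, 0.451, -0.444]
wrist_force: [9.9, 2.8, 7.5]
gripper_width: 0.435
```

```bash
python3 chk.py
```

```text
[472.3 214.6 136. ] [7.  1.8 7.6] 0.436 7.45
(275.5, 268.0) 39.195125579833984
knob [465.4 215.3 162.5]
```

Call:
apply_moves([
  {"slide": [0,-5.9,0.9],"yaw": 0,"hand": 0},
  {"slide": [0,-6,0.7],"yaw": 0,"hand": 0},
  {"slide": [0,-6,0.5],"yaw": 0,"hand": 0},
  {"slide": [0,-6,0.3],"yaw": 0,"hand": 0},
  {"slide": [0,-6,0.1],"yaw": 0,"hand": 0},
])

```text
clock: 7.87
tool_pos: [469.0, 215.3, 163.6]
tool_rot: [-0.547, 0.548, 0.45, -0.445]
wrist_force: [8.3, 3.5, 4.6]
gripper_width: 0.433
```

Call:
apply_moves([
  {"slide": [0,-6,-0.1],"yaw": 0,"hand": 0},
  {"slide": [0,-6,-0.3],"yaw": 0,"hand": 0},
  {"slide": [0,-6,-0.5],"yaw": 0,"hand": 0},
  {"slide": [0,-6,-0.7],"yaw": 0,"hand": 0},
  {"slide": [0,-5.9,-0.9],"yaw": 0,"hand": 0},
])

```text
clock: 8.28
tool_pos: [470.3, 215.0, 192.6]
tool_rot: [-0.547, 0.547, 0.45, -0.446]
wrist_force: [4.7, 4.6, 2.8]
gripper_width: 0.437
```

```bash
python3 chk.py
```

```text
[470.5 214.9 193.9] [3.9 3.6 5. ] 0.434 8.3333
(275.6138916015625, 271.2003479003906) 39.28086471557617
knob [465.  215.4 220.5]
```

Call:
apply_moves([
  {"slide": [0,-5.9,-1.0],"yaw": 0,"hand": 0},
  {"slide": [0,-5.9,-1.2],"yaw": 0,"hand": 0},
  {"slide": [0,-5.8,-1.3],"yaw": 0,"hand": 0},
  {"slide": [0,-5.8,-1.5],"yaw": 0,"hand": 0},
  {"slide": [0,-5.7,-1.7],"yaw": 0,"hand": 0},
])

```text
clock: 8.75
tool_pos: [476.3, 213.6, 221.1]
tool_rot: [0.547, -0.547, -0.449, 0.446]
wrist_force: [3.4, 4.9, 2.7]
gripper_width: 0.439
```

Call:
apply_moves([
  {"slide": [0,-5.7,-1.8],"yaw": 0,"hand": 0},
  {"slide": [0,-5.6,-2.0],"yaw": 0,"hand": 0},
  {"slide": [0,-5.6,-2.1],"yaw": 0,"hand": 0},
  {"slide": [0,-5.5,-2.3],"yaw": 0,"hand": 0},
  {"slide": [0,0,0],"yaw": 0,"hand": 0},
])

```text
clock: 9.17
tool_pos: [484.7, 211.8, 244.1]
tool_rot: [-0.547, 0.547, 0.449, -0.446]
wrist_force: [2.4, 3.9, 2.1]
gripper_width: 0.436
```

```bash
python3 chk.py
```

```text
[484.5 211.9 243.6] [2.1 5.3 3.2] 0.435 9.2167
(275.71148681640625, 271.0619201660156) 39.6344108581543
knob [479.2 212.4 272.4]
```

Call:
apply_moves([
  {"slide": [0,-5,-2.4],"yaw": 0,"hand": 0},
  {"slide": [0,-5,-2.4],"yaw": 0,"hand": 0},
  {"slide": [0,-5,-2.5],"yaw": 0,"hand": 0},
  {"slide": [0,-3,-1.6],"yaw": 0,"hand": 0},
  {"slide": [0,0,0],"yaw": 0,"hand": 0},
])

```text
clock: 9.63
tool_pos: [493.3, 210.0, 261.3]
tool_rot: [-0.547, 0.547, 0.449, -0.447]
wrist_force: [3.7, 5.4, 1.5]
gripper_width: 0.433
```

```bash
python3 chk.py
```

```text
[493.1 210.  261. ] [3.4 4.  0.8] 0.438 9.6833
(275.69342041015625, 270.71337890625) 39.79233169555664
knob [486.7 210.7 291.2]
```

Call:
apply_moves([
  {"slide": [0,-2,-1],"yaw": 0,"hand": 0},
  {"slide": [0,-2,-1],"yaw": 0,"hand": 0},
  {"slide": [0,-1,-0.5],"yaw": 0,"hand": 0},
  {"slide": [0,0,0],"yaw": 0,"hand": 0},
])

```text
clock: 10.02
tool_pos: [495.3, 209.5, 264.9]
tool_rot: [0.548, -0.547, -0.448, 0.447]
wrist_force: [3.4, 4.6, -0.2]
gripper_width: 0.436
```

```bash
python3 chk.py
```

```text
[495.3 209.5 264.9] [ 4.   5.1 -0.7] 0.44 10.0667
(275.641357421875, 270.62042236328125) 39.738258361816406
knob [489.2 210.1 293.9]
```

Call:
apply_moves([
  {"slide": [0,-2,-0.5],"yaw": 0,"hand": 0},
  {"slide": [0,-1,0],"yaw": 0,"hand": 0},
  {"slide": [0,0,0],"yaw": 0,"hand": 0},
])

```text
clock: 10.32
tool_pos: [495.3, 209.4, 265.3]
tool_rot: [0.548, -0.546, -0.447, 0.449]
wrist_force: [3.6, 4.1, -10.5]
gripper_width: 0.435
```

```bash
python3 chk.py
python3 - <<'E'
from h import *
c=cam("scene");print(red(c,(384,113),20))
cv2.imwrite("pics/s7.png",cv2.resize(c["color"][60:300,300:520],None,fx=2.5,fy=2.5,interpolation=cv2.INTER_CUBIC))
E
```

```text
[495.3 209.4 265.3] [  4.1   5.1 -10.2] 0.435 10.3667
(275.6839904785156, 270.5880126953125) 39.70560073852539
knob [490.  210.  293.1]
((385.0, 113.5), 8.500100135803223, array([378, 106,  15,  16, 184], dtype=int32))
```

View pics/s7.png

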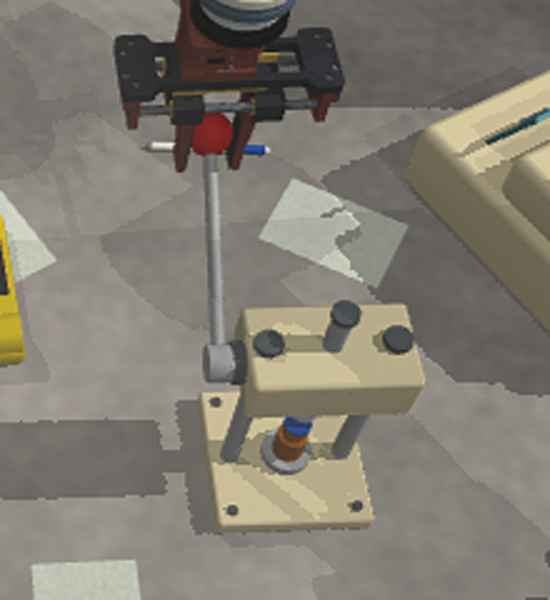

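The lever is at its top stop: the force reversed to −10 N and the knob is at its starting pixel. Before letting go I compare the stopper with the first picture.

Run:
```python
from h import *
a=cv2.imread("pics/scene0.png")[215:255,400:435]
b=cam("scene")["color"][215:255,400:435]
cv2.imwrite("pics/cmp.png",cv2.resize(np.hstack([a,b]),None,fx=11,fy=11,interpolation=cv2.INTER_NEAREST))
for m in(a,b):
    h=cv2.cvtColor(m,cv2.COLOR_BGR2HSV);k=(cv2.inRange(h,(100,100,40),(130,255,255))>0);print(k.sum(),np.argwhere(k).min(0),np.argwhere(k).max(0))
```

```text
40 [12 14] [17 24]
55 [12 14] [18 24]
```

View pics/cmp.png

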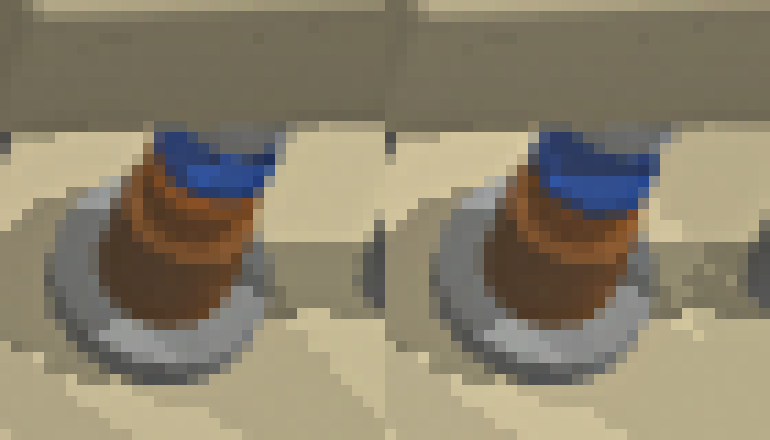

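Stopper edge sits about 1 px lower than at the start (row 17 to row 18), as expected for about 5 mm here. I take off the upward pull, open, and retreat straight up.

Call:
apply_moves([
  {"slide": [0,2,0],"yaw": 0,"hand": 0},
  {"slide": [0,0,0],"yaw": 0,"hand": 0.5},
  {"slide": [0,0,0],"yaw": 0,"hand": 0.7},
  {"slide": [0,0,0],"yaw": 0,"hand": 1},
  {"slide": [0,0,0],"yaw": 0,"hand": 1},
])

```text
clock: 10.88
tool_pos: [495.3, 208.2, 266.7]
tool_rot: [-0.547, 0.548, 0.448, -0.447]
wrist_force: [0.2, 0.4, -0.7]
gripper_width: 0.688
```

Call:
apply_moves([
  {"slide": [0,0,0],"yaw": 0,"hand": 1},
  {"slide": [0,0,0],"yaw": 0,"hand": 1},
  {"slide": [0,0,0],"yaw": 0,"hand": 1},
])

```text
clock: 11.13
tool_pos: [495.3, 208.4, 266.4]
tool_rot: [-0.547, 0.548, 0.448, -0.448]
wrist_force: [-0.2, 0.5, -0.2]
gripper_width: 0.917
```

```bash
python3 chk.py
```

```text
[495.3 208.4 266.3] [-0.1 -0.3 -0.1] 0.961 11.1833
(278.0, 268.9788818359375) 39.376216888427734
knob [489.4 210.3 293.9]
```

Call:
apply_moves([
  {"slide": [0,-15,0],"yaw": 0,"hand": 1},
  {"slide": [0,-25,0],"yaw": 0,"hand": 1},
  {"slide": [0,-30,0],"yaw": 0,"hand": 1},
  {"slide": [0,-30,0],"yaw": 0,"hand": 1},
  {"slide": [0,-20,10],"yaw": 0,"hand": 1},
])

```text
clock: 11.6
tool_pos: [486.1, 210.1, 388.5]
tool_rot: [-0.547, 0.548, 0.448, -0.447]
wrist_force: [0.9, 0.2, 0.4]
gripper_width: 1.003
```

Call:
apply_moves([
  {"slide": [10,0,25],"yaw": 0,"hand": 1},
  {"slide": [15,0,25],"yaw": 0,"hand": 1},
  {"slide": [15,0,25],"yaw": 0,"hand": 1},
  {"slide": [0,0,0],"yaw": 0,"hand": 1},
  {"slide": [0,0,0],"yaw": 0,"hand": 1},
])

```text
clock: 12.02
tool_pos: [419.2, 265.2, 386.8]
tool_rot: [-0.547, 0.547, 0.449, -0.448]
wrist_force: [0.1, -0.8, -0.3]
gripper_width: 0.999
```

Run:
```python
from h import *
c=cam("scene");t=cam("top");a=red(c,(384,113),20);print(a)
try:
  b=red(t,(192.5,260),15);print(b,tri([c,t],[a[0],b[0]]))
except Exception as e: print(e)
s=ctrl.get_state();print(s["tool_pos"],s["wrist_force"],s["clock"])
cv2.imwrite("pics/s8.png",c["color"])
```

```text
((384.0, 112.96154022216797), 8.58012866973877, array([376, 105,  17,  17, 200], dtype=int32))
((192.53921508789062, 259.89215087890625), 6.833435535430908, array([186, 254,  14,  13, 146], dtype=int32)) (array([490.73876995, 210.43226576, 297.86811171]), [0.9, 0.9])
[420.30660605 264.26912903 386.13236594] [ 0.12551279  0.49620221 -1.33102177] 12.1167
```

View pics/s8.png

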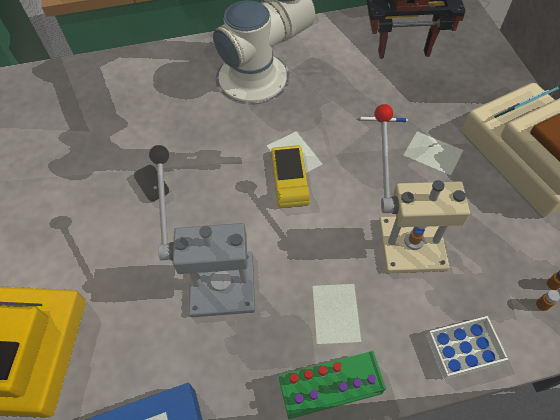

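The red knob is back at (384,113), its starting pixel, and the black knob is still at (159,154). The arm is clear, so I hand in.

```bash
python3 -c "
from rig import ctrl
print(ctrl.sign_off())"
```

```text
the job is handed in; nothing more can be done
None
```

I pulled the cream press's red-knobbed lever down to its bottom stop, eased it back up to the top rest at about 0.35 rad/s, let go and moved the arm clear. The job was handed in at about 12.1 s of the 43 s allowed.

- **Bottom stop:** the force on the tool rose to about 35 N upward, about 40 N in all, for just over 1 mm of travel. The knob read z ≈ 92–94 mm, against the stated 95.
- **Stopper:** in the scene camera its blue edge sits about 1 pixel lower than at the start. That fits it being pushed home, but it is a coarse check. The stronger evidence is the lever reaching its bottom stop.
- **Top rest:** the force reversed at the top, and after release the knob is back within 1 mm of its starting position.
- **Other press:** I did not go near its lever, and its black knob is at the same pixel as before.

Two things did not go exactly as planned:

- **Slip in the grip:** the knob crept several mm in the pads during the stroke. I therefore finished both ends by feel of force and camera depth instead of the planned arc.
- **First close-up measurement:** it was taken before the arm had settled and disagreed by several mm. I discarded it and measured again, and the three views then agreed within 1.5 mm.

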